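# Register a notebook on the flatbed scanner and start the scan

### The arm

A 7-joint arm with a two-finger parallel gripper is mounted at the origin on a cart in front of the work surface, level with it; the furniture and walls round the work are solid. World frame = base frame: x ahead of the robot, y to its left, z up, the work surface at z = 0. Lengths are in m, angles in rad, forces in N, time in s.
With the tool pointing down it reaches from about 0.425 to 0.825 m from the base axis. Payload 3.6 kg.
Tool frame: the origin (TCP) lies where the fingers leave the gripper's body, on its centre line; the fingertips stand 73 mm ahead of it and the grasp point (between the pads) lies 54 mm ahead of it; z points along the fingers, y is the line along which they close (so a half turn about z gives the same grasp; the last joint's range is limited). The gripper opens to 85 mm and grips with 20 to 120 N. Pads are 22 mm wide; open, the fingers measure 114 mm over their backs; the gripper's body (76 mm by 85 mm) begins 54 mm behind the grasp point. The pads swing forward as they close: fully open they stand 13 mm farther back than shut.
Start: joints at [-1.21, 0.615, -0.013, 1.423, 0.008, 1.103, -0.04], TCP at [0.245, 0.602, 0.304] pointing down, gripper open.
Joint ranges: [-3.12, 3.12], [-0.3, 2.06], [-1.34, 1.32], [0.26, 2.42], [-1.36, 4.5], [0.01, 1.98], [-2.84, 2.84]. Speed limits (rad/s): [2.79, 2.79, 3.14, 3.14, 3.14, 3.14, 3.14].

### API

Orientations are given as a unit quaternion [x, y, z, w].
In Python, from station import arm, snapshot, camera_info, ticket gives the robot as it stands. Calls block until the motion is done:
- arm.movep(position, orientation): joint-space move of the TCP to a pose.
- arm.line_to(position, velocity=0.15, ori=None): straight line of the TCP; ori=None keeps the orientation; velocity is the mean speed in m/s.
- arm.move_j(angles): joint-space move.
- arm.move_gripper(opening, effort=None): opening from 0.0 (shut) to 1.0 (fully open); effort is the grip in N (None keeps the last); returns when the fingers have stopped.
- arm.pause(seconds).
- arm.ik(position, orientation): joint angles nearest the present ones, or None.
- snapshot(name): name is "side" or "top" or "wrist"; returns the picture (400x640x3 uint8, blue, green, red); there is no depth.
- camera_info(name): a dict with "fx", "fy", "cx", "cy" (pixels), "dist_coeffs" ([k1, k2, p1, p2, k3] as OpenCV has them; the pictures are not rectified), "R" (3x3) and "t" (3): a world point X has camera coordinates R X + t; the wrist camera has in their place "T_tool_cam" (4x4, takes a point from camera to tool coordinates, whose origin is the TCP and whose axes are the flange's). Camera axes: x right, y down, z forward; pixel columns grow to the right and rows downward; lengths in m; the calibration is good to about 2 mm. A picture is of the moment at which its call begins: read the wrist's pose just before it. camera_info takes no time and is no camera call.
A pose or a line that the arm cannot do raises arm.MotionError and nothing moves.
- ticket.finish_job(): hands the job in; it is judged then, once.
Readings, each from a call of its own:
- arm.read_time(): time.
- arm.read_joint_positions(): joint angles.
- arm.read_dq(): joint speeds.
- arm.read_effort(): joint torques, N m.
- arm.read_tool_pos(): TCP position.
- arm.read_eef_rot(): TCP orientation.
- arm.read_ft_force(): force on the tool from outside, world axes, zero at the start.
- arm.read_wrist_torque(): the same for the moment, N m.
- arm.read_opening(): opening from 0.0 (shut) to 1.0 (fully open).
- arm.read_finger_force(): force on a finger pad.
Only numpy, scipy, OpenCV 4.12 (cv2) and the standard library are available. Lean on these libraries where they do the work, as an engineer would, in place of code of your own. Each camera call takes 0.05 s, during which the arm holds its last target. There are 200 camera calls.

### The job

Scan the notebook's cover: push the notebook across the scanner's glass, without picking it up, until it sits square and snug in the far right corner of the glass, the one the little arrow points to. Then swing the lid all the way down over it, and with the lid shut press the round start button fully down and let it go. Leave the other things on the desk where they are.

Things in the scene. Friction and masses are not known exactly. Their poses are not given: they have to be found in the camera images.
- scanner: grey flatbed scanner, 265 (x) x 295 (y) x 46 mm (z, top of rim), fixed. Origin: centre of underside; x points away from the robot, y left (at yaw 0). Dark glass from x = -77.5 to 112.5, y = -127.5 to 107.5 mm, at z = 42 mm, 4 mm below the flat rim round it, whose inner edges are the stops. The near rim is 55 mm deep and carries the black control panel, which the lid leaves free
- glass_corner (a point): far right corner of the glass (the arrow moulded in the rim points to it): where the inner edges of the far and the right rim meet, at the height of the glass
- notebook: beige hard-cover notebook, 180 (its x) x 126 (its y) x 14 mm, 0.2 kg, loose, lying flat on the glass, long side along the scanner's y, 2 to 6 cm from the far and right rims and up to 10 degrees askew. Origin: centre of its underside; its x points along the scanner's y, its y to the scanner's front. Its top stands 10 mm above the rim
- notebook_corner (a point): the notebook's far right corner, on its underside; it belongs at glass_corner
- lid (a joint): angle of the scanner's lid, rad: 0 = shut on the rim; starts open at 1.8 to 2.0, standing at the scanner's left, leaning outward. A grey tray 214 mm wide, 267.5 mm from hinge to free edge, 20 mm thick, its hollow 13 mm deep: it shuts over the notebook without touching it, outer face then 67 mm above the desk. Friction hinge: stays at any angle, moves at about 3 N near the free edge
- lid_edge (a point): middle of the lid's free edge, on its outer face (turned away from the glass when open, upward when shut)
- lid_hinge (a point): middle of the lid's hinge line, which lies along the scanner's x at its y = 125 mm, z = 47 mm; the lid's inner face passes through it. Seen from the robot the lid shuts clockwise (over to the right)
- start (a joint): travel of the start button in m: 0 = out, 0.0035 = fully down; it springs back. It needs 2.4 N to begin to move and 4.5 N fully down
- start_top (a point): centre of the top of the round start button, light grey, 23 mm across, standing 5.5 mm above the rim in the control panel at the scanner's front, left of its middle (scanner x = -108, y = 75 mm). The front of the shut lid is 20 mm beyond the button's centre and 21 mm higher than the rim
- mouse: light grey computer mouse, 112 x 62 x 39 mm, left of the scanner; leave alone
- mug: blue mug with a handle, 82 x 117 x 91 mm, near left of the scanner; leave alone
- keys_tin: tea light candle in a low round metal tin, 38 mm across, 15 mm high, left of the scanner, beyond the mouse; leave alone
- pen_red: red pen, 11 x 141 x 12 mm, lying along the left side of the scanner; leave alone
- ruler: wooden ruler, 300 x 28 x 9 mm, lying close behind the scanner; leave alone
- phone: black phone, 150 x 74 x 8 mm, behind the ruler at the right; leave alone

How it is judged:
On the way, in this order (a step that is already met when the one before it is completed fails the run):
1. the notebook lies flat and square in the arrow's corner of the glass, the lid still open (horizontal distance between notebook_corner and glass_corner below 0.005 m and angle between the x axis of notebook and the y axis of scanner, either way round below 0.035 rad and angle between notebook's own z axis and vertical below 0.03 rad and value of joint lid above 1 rad), for 0.2 s.
2. the lid is shut over the notebook in its corner (horizontal distance between notebook_corner and glass_corner below 0.005 m and angle between the x axis of notebook and the y axis of scanner, either way round below 0.035 rad and angle between notebook's own z axis and vertical below 0.03 rad and value of joint lid below 0.03 rad), for 0.2 s.
3. the start button is pressed fully down with the lid shut (value of joint start above 0.0028 m and value of joint lid below 0.03 rad), for 0.05 s.
At the end, for the whole second after the job is handed in: the notebook lies flat and at rest, its corner within 5 mm of the arrow's corner of the glass and its edges within 2 degrees of the rim's; the lid is shut to within 0.03 rad (8 mm at its free edge); the start button, pressed at least 2.8 mm with the lid shut, is out again (all of step 2 and value of joint start below 0.001 m and linear speed of notebook below 0.01 m/s); the robot touches nothing.
It fails at once if the notebook is picked up or tipped off the glass (z of notebook in the frame of scanner above 0.048 m or angle between notebook's own z axis and vertical above 0.12 rad).
It fails at once if the start button is pressed while the lid is open (value of joint start above 0.002 m and value of joint lid above 0.1 rad).
It fails at once if another thing on the desk is moved by more than 2 cm (distance of any of mouse, mug, keys_tin, pen_red, ruler, phone from where it was at the start of the episode above 0.02 m).
It also fails if it takes over 67 s, if anything falls off the work surface, if the arm or the gripper's body presses on something with over 40 N, if the wrist force passes 120 N, or if a joint passes its speed limit or range.

## Working session

There is one attempt and no reset: what is moved stays moved. The work goes in short steps, each a Python script; the robot and the scene stay as the last script left them, time stands still between calls to the robot, and variables do not carry over. Pictures are saved under pics/ and viewed, at most 10 in all, crops included, and the job is handed in when it is done.

```bash
ls; mkdir -p pics
python3 - <<'E'
from station import arm,snapshot,camera_info
import cv2,numpy as np
for n in("top","side"):
    cv2.imwrite(f"pics/{n}0.png",snapshot(n)); c=camera_info(n); print(n,{k:np.round(v,4).tolist() for k,v in c.items() if not isinstance(v,str)})
print({k:np.round(v,4).tolist() for k,v in camera_info("wrist").items() if not isinstance(v,str)})
print(arm.read_time(),arm.read_tool_pos(),arm.read_eef_rot(),arm.read_ft_force())
E
```

```text
pics
top {'fx': 501.297, 'fy': 501.297, 'cx': 316.7894, 'cy': 192.5559, 'dist_coeffs': [0.0477, 0.0, 0.0, 0.0, 0.0], 'R': [[-0.0005, -1.0, 0.0055], [-0.9852, -0.0005, -0.1715], [0.1715, -0.0055, -0.9852]], 't': [0.1636, 0.6126, 1.0687]}
side {'fx': 409.1559, 'fy': 409.1559, 'cx': 315.9892, 'cy': 199.3234, 'dist_coeffs': [-0.0125, 0.0, 0.0, 0.0, 0.0], 'R': [[0.9989, -0.0456, -0.0125], [-0.0344, -0.5174, -0.8551], [0.0326, 0.8545, -0.5184]], 't': [-0.5856, 0.1616, 0.8421]}
{'fx': 277.0603, 'fy': 277.0603, 'cx': 321.0541, 'cy': 205.405, 'dist_coeffs': [-0.0256, 0.0, 0.0, 0.0, 0.0], 'T_tool_cam': [[-0.0006, -0.9623, -0.2721, 0.0684], [1.0, -0.0005, -0.0003, 0.0002], [0.0002, -0.2721, 0.9623, -0.0699], [0.0, 0.0, 0.0, 1.0]]}
0.1 [0.2449879  0.60150292 0.30284159] [ 1.92139054e-01  9.81367014e-01 -1.15150134e-03 -2.06296089e-04] [-0.44619674 -0.4363713   0.08240608]
```

View pics/top0.png

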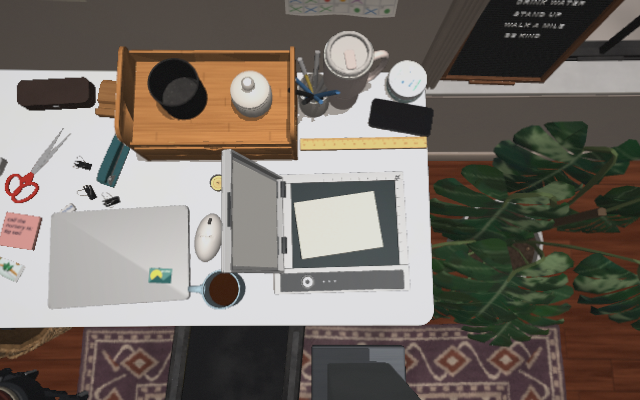

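View pics/side0.png

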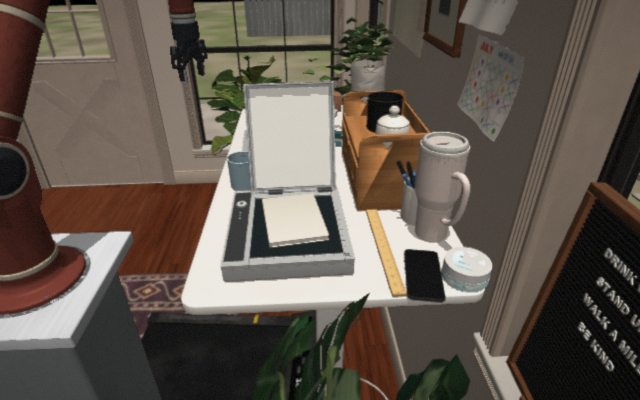

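The top view shows the scanner at about (275–409, 172–292) px, the notebook at (294–383, 191–258), the start button at (308, 282) and the open lid at (222–282, 150–272). The side view shows the same layout, with nothing between the arm and the scanner.

```bash
cat > h.py <<'E'
from station import arm,snapshot,camera_info,ticket
import cv2,numpy as np
from scipy.spatial.transform import Rotation as Rot
def rays(name,px,pose=None):
    c=camera_info(name); K=np.array([[c["fx"],0,c["cx"]],[0,c["fy"],c["cy"]],[0,0,1]])
    u=cv2.undistortPoints(np.float64(px).reshape(-1,1,2),K,np.array(c["dist_coeffs"])).reshape(-1,2)
    d=np.c_[u,np.ones(len(u))]
    if name=="wrist":
        T=np.array(c["T_tool_cam"]); R=pose[1].as_matrix()
        return R@T[:3,3]+pose[0], d@(R@T[:3,:3]).T
    R=np.array(c["R"]); return -R.T@np.array(c["t"]), d@R
def plane(name,px,z,pose=None):
    o,d=rays(name,px,pose); return o+d*((z-o[2])/d[:,2])[:,None]
def pose(): return np.array(arm.read_tool_pos()),Rot.from_quat(arm.read_eef_rot())
E
python3 - <<'E'
from h import *
im=cv2.imread("pics/top0.png"); g=im.astype(int); b,gr,r=g[...,0],g[...,1],g[...,2]
print("cam",rays("top",[[320,200]])[0])
for p in [(390,220),(340,220),(360,283),(308,282),(398,220),(250,210),(415,220),(384,178)]: print(p,im[p[1],p[0]])
roi=np.zeros(im.shape[:2],bool); roi[165:295,285:412]=1
def big(m):
    n,l,s,_=cv2.connectedComponentsWithStats(m.astype(np.uint8)); i=1+s[1:,4].argmax(); return l==i
nb=big(roi&(r>200)&(r-b>12))
box=cv2.boxPoints(cv2.minAreaRect(np.argwhere(nb)[:,::-1].astype(np.float32)))
print("nb",nb.sum(),box.round(1).tolist()); W=plane("top",box,.056); print(W.round(4).tolist())
print(np.linalg.norm(np.diff(W,axis=0),axis=1))
big_=cv2.resize(im[160:300,265:415],None,fx=4,fy=4,interpolation=cv2.INTER_CUBIC); cv2.imwrite("pics/crop0.png",big_)
E
```

```text
cam [0.42032927 0.1698524  1.15702231]
(390, 220) [81 80 72]
(340, 220) [213 223 223]
(360, 283) [103 102 102]
(308, 282) [105 104 104]
(398, 220) [221 222 223]
(250, 210) [140 145 147]
(415, 220) [224 223 222]
(384, 178) [217 219 220]
nb 25 [[299.79998779296875, 202.10000610351562], [312.5, 198.89999389648438], [313.1000061035156, 201.5], [300.3999938964844, 204.60000610351562]]
[[0.5905, 0.2015, 0.056], [0.5977, 0.1733, 0.056], [0.5919, 0.1718, 0.056], [0.5847, 0.2, 0.056]]
[0.02911107 0.00600135 0.029085  ]
```

View pics/crop0.png

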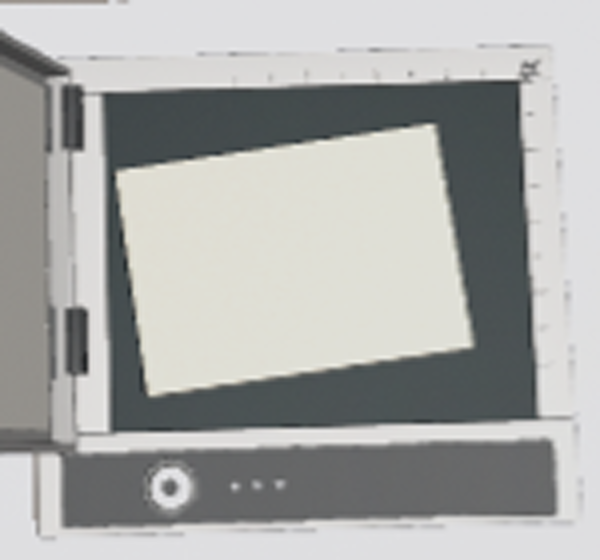

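The crop shows the glass as a dark quad, with corners at crop px (104,95), (518,80), (537,418) and (110,432). The notebook is pale, with corners at (117,170), (436,124), (473,347) and (148,396), and the button is at (171,488).

```bash
cat >> h.py <<'E'
def masks(im):
    g=im.mean(2); roi=np.zeros(g.shape,np.uint8); roi[175:274,286:405]=1
    d=((g<130)&(roi>0)).astype(np.uint8)
    n,l,s,_=cv2.connectedComponentsWithStats(d); d=(l==1+s[1:,4].argmax()).astype(np.uint8)
    hull=cv2.convexHull(cv2.findContours(d,0,1)[0][0])
    f=cv2.fillPoly(np.zeros_like(d),[hull],1); nb=((g>150)&(cv2.erode(f,np.ones((3,3)))>0)).astype(np.uint8)
    n,l,s,_=cv2.connectedComponentsWithStats(nb); nb=(l==1+s[1:,4].argmax()).astype(np.uint8)
    return f,nb
def rect(m,z):
    px=cv2.findContours(m,0,1)[0][0].reshape(-1,2); w=plane("top",px,z)[:,:2]
    R=cv2.minAreaRect((w*1000).astype(np.float32)); return R,cv2.boxPoints(R)/1000
E
python3 - <<'E'
from h import *
im=cv2.imread("pics/top0.png"); f,nb=masks(im)
for m,z in((f,.042),(nb,.056)):
    R,b=rect(m,z); print(R,b.round(4).tolist())
print("btn",plane("top",[[265+171/4-.4,160+488/4-.4]],.0515))
print("glass crop corners",plane("top",np.array([[104,95],[518,80],[537,418],[110,432]])/4+[265,160]-.4,.042).round(4).tolist())
print("nb crop corners",plane("top",np.array([[117,170],[436,124],[473,347],[148,396]])/4+[265,160]-.4,.056).round(4).tolist())
E
```

```text
((545.573486328125, 103.21696472167969), (193.232177734375, 237.88836669921875), 1.7502566576004028) [[0.4453999996185303, 0.219200000166893], [0.45260000228881836, -0.01860000006854534], [0.645799994468689, -0.01269999984651804], [0.6384999752044678, 0.22509999573230743]]
((541.4130859375, 117.12493133544922), (125.34974670410156, 180.3810577392578), 8.55937671661377) [[0.4659999907016754, 0.19699999690055847], [0.492900013923645, 0.01860000006854534], [0.6168000102043152, 0.037300001829862595], [0.5899999737739563, 0.21559999883174896]]
btn [[0.41681516 0.18419808 0.0515    ]]
glass crop corners [[0.6356, 0.2229, 0.042], [0.6443, -0.0117, 0.042], [0.4547, -0.0169, 0.042], [0.447, 0.2179, 0.042]]
nb crop corners [[0.5904, 0.2146, 0.056], [0.6165, 0.0369, 0.056], [0.4926, 0.0192, 0.056], [0.466, 0.1968, 0.056]]
```

```bash
cat >> h.py <<'E'
YAW=np.radians(1.8); RS=np.array([[np.cos(YAW),-np.sin(YAW)],[np.sin(YAW),np.cos(YAW)]])
O=np.array([.5455,.1032])-RS@[.0175,-.010]
def W(x,y,z): return np.r_[O+RS@[x,y],z]          # scanner -> world
def S(p): return RS.T@(np.array(p)[:2]-O)
def ori(psi,tilt=0):                               # tool down, tool x at psi (scanner frame); tilt about scanner x
    return (Rot.from_euler('z',YAW)*Rot.from_euler('x',tilt)*Rot.from_euler('z',psi)*Rot.from_euler('x',np.pi)).as_quat()
def F(): return np.array(arm.read_ft_force())
def T(): return float(arm.read_time())
E
python3 - <<'E'
from h import *
from scipy.optimize import brentq
print("O",O)
for px in([222,272],[222,150]):
    f=lambda z:np.hypot(S(plane("top",[px],z)[0])[1]-.125,z-.047)-.2675
    z=brentq(f,.15,.4); p=S(plane("top",[px],z)[0]); print(px,z,p,"theta",np.arctan2(z-.047,.125-p[1]))
q0=np.array(arm.read_joint_positions())
for psi in(0,np.pi,-np.pi/2,np.pi/2):
    for t in(0,-.26):
        q=arm.ik(W(-.08,0,.15),ori(psi,t)); print(psi,t,None if q is None else np.round(q,2))
q=arm.ik(W(.02,.26,.35),ori(np.pi));print(q)
E
```

```text
O [0.52769453 0.11264538]
[222, 272] 0.2989189377495619 [-0.08719072  0.21496165] theta 1.9137871835625517
[222, 150] 0.29883190274629223 [0.12471043 0.215205  ] theta 1.9147533445434088
0 0 [-0.62  0.62  0.49  2.13 -0.58  0.53 -1.23]
0 -0.26 [-0.83  0.69  0.65  2.09 -0.28  0.55 -1.58]
3.141592653589793 0 [-0.24  0.57 -0.07  2.12  0.09  0.46  1.22]
3.141592653589793 -0.26 [-0.48  0.6   0.1   2.08  0.35  0.58  0.91]
-1.5707963267948966 0 [ 0.01  0.61 -0.44  2.11  0.51  0.53  2.37]
-1.5707963267948966 -0.26 [-0.2   0.62 -0.31  2.07  0.67  0.7   2.14]
1.5707963267948966 0 [-0.44  0.58  0.22  2.12 -0.27  0.46  0.02]
1.5707963267948966 -0.26 [-0.69  0.64  0.42  2.09  0.01  0.54 -0.31]
[-0.58162412  0.59291403 -0.10299631  1.33208211  0.06122205  1.21966246
  0.91399603]
```

```bash
cat > p1.py <<'E'
from h import *
o=ori(np.pi)
arm.line_to([.25,.55,.42],.3)
arm.movep(W(-.084,0,.40),o); arm.move_gripper(.7)
arm.line_to(W(-.084,0,.145),.25); print(T(),"op",arm.read_opening())
arm.line_to(W(-.084,0,.128),.06); arm.pause(.2); f0=F()
z=.128
while z>.10:
    z-=.0015; arm.line_to(W(-.084,0,z),.03)
    f=F()-f0
    if f[2]>1.5: break
p=arm.read_tool_pos(); print("touch",T(),z,p,f,S(p)); zt=p[2]
arm.line_to(W(-.084,0,zt+.003),.03); open("zt","w").write(str(zt))
E
python3 p1.py
```

```text
3.975 op 0.7011247070965485
touch 7.1083 0.11299999999999999 [0.44389061 0.11004343 0.11363119] [ 0.14958691 -0.99678291  5.578012  ] [-8.38442939e-02  3.16837278e-05]
```

```bash
cat > p2.py <<'E'
from h import *
zt=float(open("zt").read()); f0=F()
arm.line_to(W(-.058,0,zt+.003),.06); print(F()-f0)
arm.line_to(W(-.040,0,zt-.0005),.06); print(F()-f0)
x=-.040
while x<-.012:
    x+=.0015; arm.line_to(W(x,0,zt-.0005),.03); f=F()-f0
    print(round(x,4),f.round(1))
    if f[0]<-4.5: break
print(T(),S(arm.read_tool_pos()))
cv2.imwrite("pics/top1.png",snapshot("top"))
E
python3 p2.py
```

```text
[-1.37969597 -0.80104338  0.83819639]
[-1.58969935 -1.0263542   0.21046574]
-0.0385 [-1.1 -2.   0.6]
-0.037 [-2.9 -1.4  1.6]
-0.0355 [-3.4 -1.6  0.4]
-0.034 [-0.8 -0.5 -0.1]
-0.0325 [-2.  -1.6  0. ]
-0.031 [-1.4 -1.6  0.1]
-0.0295 [-1.1 -0.8  0. ]
-0.028 [-3.  -1.4 -0.1]
-0.0265 [-1.7 -1.4  0.4]
-0.025 [-6.2 -2.1  3.7]
10.925 [-2.60602298e-02  4.91778296e-05]
```

```bash
cat > p3.py <<'E'
from h import *
zt=float(open("zt").read())
arm.line_to(W(-.032,0,zt),.08); arm.line_to(W(-.05,0,.26),.3)
a=.26; o=ori(-np.pi/2,a)
try: arm.movep(W(.04,.03,.26),o)
except arm.MotionError as e: print(e)
arm.move_gripper(.4)
p=pose(); cv2.imwrite("pics/top2.png",snapshot("top")); cv2.imwrite("pics/wrist2.png",snapshot("wrist")); np.save("pose2",np.r_[p[0],p[1].as_quat()])
print(T(),p[0],S(p[0]),p[1].as_matrix()[:,2],F())
t,w=cv2.imread("pics/top2.png"),cv2.imread("pics/wrist2.png")
cv2.imwrite("pics/v2.png",np.hstack([cv2.resize(t[140:300,220:420],(400,320)),cv2.resize(w,(400,250))[:,:].copy() if 0 else cv2.copyMakeBorder(cv2.resize(w,(400,250)),0,70,0,0,0)]))
E
python3 p3.py
```

```text
13.3917 [0.5664216  0.14444089 0.26003585] [0.03970668 0.03056337] [-0.00825138  0.25629271 -0.966564  ] [ 0.29336298  0.60390687 -0.05408117]
```

View pics/v2.png

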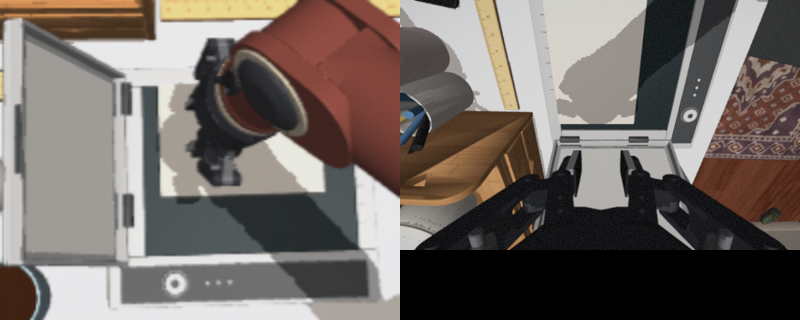

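The notebook is now square against the far rim. In the left panel its left edge is at about (160, 140) and its near-left corner at (163, 193), leaving a dark strip of glass between it and the left rim.

```bash
cat > p4.py <<'E'
from h import *
for px in([300,200],[301.5,236.5]): print("nb left",S(plane("top",[px],.056)[0]))
a=.26; L=.0713; tz=np.array([0,np.sin(a),-np.cos(a)])
def tip(x,y,zc): return W(*(np.array([x,y,zc+.0029])-L*tz))  # zc: height of finger's lowest corner
yl=S(plane("top",[[300,200]],.056)[0])[1]
y0=min(yl+.0123+.004,.113); print("y0",y0)
arm.line_to(tip(.040,y0,.10),.2); f0=F()
arm.line_to(tip(.040,y0,.060),.1); print(F()-f0)
arm.line_to(tip(.040,y0,.0495),.04); print(F()-f0,T(),S(arm.read_tool_pos()))
E
python3 p4.py
```

```text
nb left [0.07022062 0.08619243]
nb left [-0.01094874  0.08500913]
y0 0.10249243399453158
[-2.42097346  0.18924681 -0.54355727]
[-1.49169098 -0.22137382  0.26642661] 15.025 [0.03991984 0.08414305]
```

```bash
cat > p5.py <<'E'
from h import *
a=.26; L=.0713; tz=np.array([0,np.sin(a),-np.cos(a)])
def tip(x,y,zc): return W(*(np.array([x,y,zc+.0029])-L*tz))
f0=F()
arm.line_to(tip(.040,.090,.0495),.06); print(F()-f0)
arm.line_to(tip(.040,.076,.047),.06); print(F()-f0)
y=.076
while y>.054:
    y-=.0015; arm.line_to(tip(.040,y,.047),.03); f=RS.T@(F()-f0)[:2]
    print(round(y,4),f.round(1))
    if f[1]>4.5: break
print(T(),S(arm.read_tool_pos()))
arm.line_to(tip(.040,y+.008,.047),.06); arm.line_to(tip(.040,y+.012,.16),.25)
arm.movep(W(-.05,.06,.33),ori(np.pi))
im=snapshot("top"); cv2.imwrite("pics/top3.png",im); print(T())
cv2.imwrite("pics/v3.png",cv2.resize(im[140:300,220:420],(800,600)))
E
python3 p5.py
```

```text
[-1.12144827  2.03133452  0.91870372]
[-2.66705779  7.13120048  7.16825003]
0.0745 [-1.7  8. ]
16.0167 [0.03998926 0.0610558 ]
18.2083
```

View pics/v3.png

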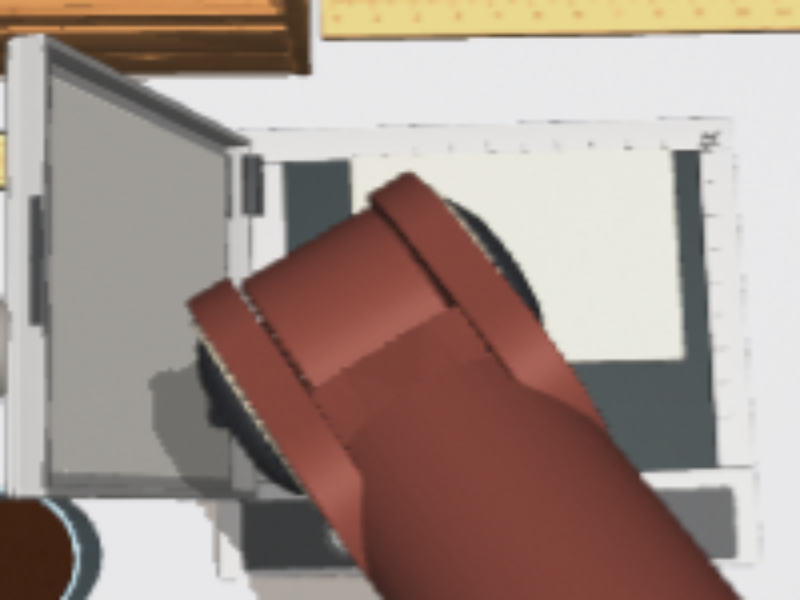

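The notebook has stopped short: its right edge is at about (673–685, 150–355) and the glass edge at about (697–717), leaving a gap of roughly 12 mm. The tilted fingers pressed down on it, and there is now room for a vertical push.

```bash
cat > p6.py <<'E'
from h import *
L=.0713; o=ori(-np.pi/2)
tip=lambda x,y,z: W(x,y,z+L)
arm.movep(tip(.040,.088,.17),o); arm.line_to(tip(.040,.088,.065),.25); arm.pause(.1); f0=F()
arm.line_to(tip(.040,.088,.049),.06); print(F()-f0)
y=.084; arm.line_to(tip(.040,y,.049),.06); print(T(),F()-f0)
while y>.056:
    y-=.0015; arm.line_to(tip(.040,y,.049),.03); fw=F()-f0; f=RS.T@fw[:2]
    print(round(y,4),f.round(1),fw[2].round(1))
    if f[1]>5: break
print(T(),S(arm.read_tool_pos()))
E
python3 p6.py
```

```text
[-0.28228293 -0.71957963 -0.43641397]
20.7167 [-0.25345063 -0.67721869 -0.5617551 ]
0.0825 [-0.7  0.1] -0.1
0.081 [ 0.1 -0.3] 0.0
0.0795 [ 0.2 -0.8] 0.5
0.078 [0.1 1.1] -0.6
0.0765 [-0.   0.7] 0.1
0.075 [-0.9  0.7] 0.4
0.0735 [-0.2 -0. ] -0.5
0.072 [-0.1  1.3] -0.4
0.0705 [-1.4  2. ] 0.3
0.069 [-0.4  1.6] 0.7
0.0675 [-0.8  0.8] 0.2
0.066 [-0.7  0.7] 0.5
0.0645 [-0.4  0.2] 1.2
0.063 [-0.7  0.7] 0.0
0.0615 [0.6 3.8] -1.2
0.06 [-0.1  5.4] -1.1
24.7167 [0.03994067 0.06201969]
```

```bash
cat > p7.py <<'E'
from h import *
L=.0713
arm.line_to(W(.040,.072,.049+L),.08); arm.line_to(W(.040,.075,.20),.3)
arm.move_gripper(0)
arm.movep(W(-.06,.12,.42),ori(np.pi))
im=snapshot("top"); cv2.imwrite("pics/top4.png",im); print(T())
cv2.imwrite("pics/v4.png",cv2.resize(im[165:285,285:415],(780,585)))
E
python3 p7.py
```

```text
27.125
```

View pics/v4.png

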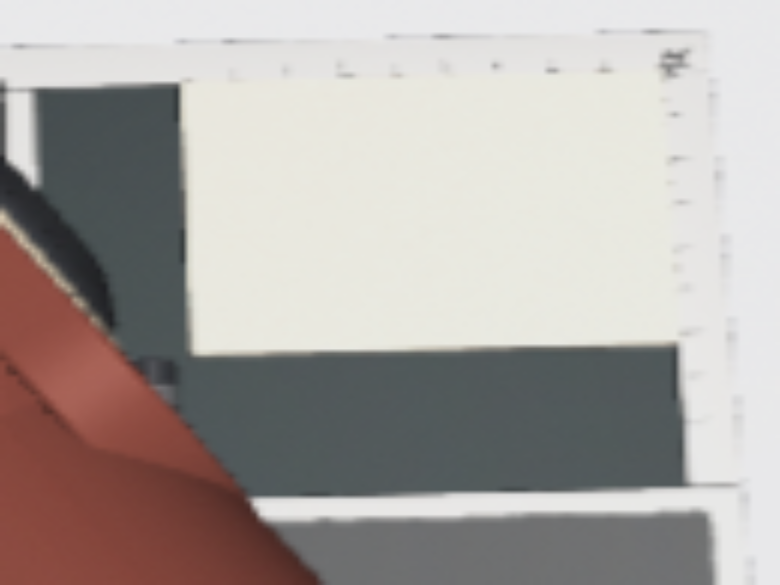

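The notebook sits square and snug in the arrow's corner: its right edge is on the glass's right edge (665–678, 75–345) and its far edge is on the far rim. Next is the lid.

```bash
cat > p8.py <<'E'
from h import *
L=.073; m=.0145; r=.235; X=.019
tip=lambda x,y,z: W(x,y,z+L)
arm.line_to(W(X,.285,.43),.35); arm.line_to(tip(X,.282,.265),.3); arm.pause(.1); f0=F(); print(T())
for d in np.arange(108,9,-7):
    t=np.radians(d)
    arm.line_to(tip(X,.125-r*np.cos(t)+.02*np.sin(t)+m,.047+r*np.sin(t)+.02*np.cos(t)),.14)
    print(d,(F()-f0).round(1))
print(T())
E
python3 p8.py
```

```text
28.3583
108 [ 0.3  0.7 -0.7]
101 [-0.7  0.4 -0.8]
94 [-0.1  0.  -0.6]
87 [-1.2  0.4 -0.7]
80 [ 0.1  0.4 -0.8]
73 [-0.2  0.6 -0.5]
66 [-0.6 -0.2 -0.5]
59 [ 0.1  0.4 -1.1]
52 [-0.2 -0.3 -1.4]
45 [-0.5  0.2 -0.3]
38 [-1.2  0.4 -0.1]
31 [ 0.  -0.   0.1]
24 [-0.2  0.7 -1.3]
17 [ 0.   0.6 -0.4]
10 [-0.3  0.6 -0.6]
33.8917
```

Run:
```python
from h import *
print(S(arm.read_tool_pos()),arm.read_tool_pos())
cv2.imwrite("pics/v5.png",np.hstack([snapshot("side")[50:300,180:500],snapshot("top")[100:350,200:520]]))
```

```text
[ 0.01913926 -0.08798655] [0.54958807 0.02530342 0.18089336]
```

View pics/v5.png

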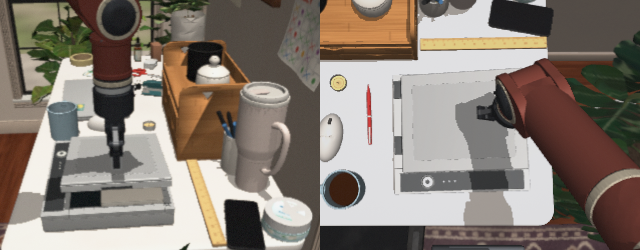

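The lid followed the finger and is nearly shut, about 10° open in the left panel. Next I press it down.

```bash
cat > p9.py <<'E'
from h import *
L=.073; m=.0145; r=.235; X=.019
tip=lambda x,y,z: W(x,y,z+L)
f0=F()
t=np.radians(4); arm.line_to(tip(X,.125-r*np.cos(t)+m,.067+r*np.sin(t)),.12); print(F()-f0)
z=.074
while z>.055:
    z-=.0015; arm.line_to(tip(X,-.0955,z),.03); f=F()-f0; print(round(z,4),f.round(1))
    if f[2]>12: break
p=arm.read_tool_pos(); print(T(),p,p[2]-L)
arm.line_to(tip(X,-.0955,.16),.3)
arm.movep(tip(-.108,.075,.09),ori(np.pi)); print(T())
cv2.imwrite("pics/v6.png",np.hstack([snapshot("side")[50:300,180:500],snapshot("top")[100:350,200:520]]))
E
python3 p9.py
```

```text
[0.06767606 0.66866985 0.76777406]
0.0725 [-0.1  0.5  0. ]
0.071 [-1.   0.3 -0.1]
0.0695 [ 0.2 -0.4  0.5]
0.068 [-0.7 -0.1 -0.4]
0.0665 [-0.9 -0.2  2. ]
0.065 [-3.1 -0.8 11.8]
0.0635 [-5.6 -1.4 21.3]
36.3667 [0.5498026  0.01787295 0.13953193] 0.06653192625306688
37.7417
```

View pics/v6.png

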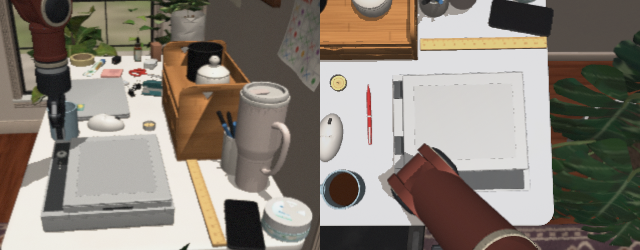

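The lid is shut flat on the rim, and the contact height of 66.5 mm matches the expected 67 mm. The gripper is above the button.

```bash
cat > p10.py <<'E'
from h import *
L=.073
tip=lambda x,y,z: W(x,y,z+L)
arm.line_to(tip(-.108,.075,.056),.1); arm.pause(.2); f0=F()
z=.053
while z>.044:
    z-=.001; arm.line_to(tip(-.108,.075,z),.03); f=F()-f0; print(round(z,4),round(arm.read_tool_pos()[2]-L,4),f.round(1))
    if f[2]>9: break
arm.pause(.2); print((F()-f0).round(1),arm.read_tool_pos()[2]-L)
arm.line_to(tip(-.108,.075,.08),.1); arm.line_to(tip(-.12,.075,.25),.25); arm.pause(.5); print(T(),F())
cv2.imwrite("pics/v7.png",np.hstack([snapshot("side")[50:300,180:500],snapshot("top")[100:350,200:520]]))
E
python3 p10.py
```

```text
0.052 0.0519 [ 1.  -0.1  0.6]
0.051 0.0512 [0.1 0.3 2. ]
0.05 0.0501 [-0.3 -0.3  3.6]
0.049 0.049 [-0.2 -1.2  4.5]
0.048 0.048 [-0.6  0.   4.2]
0.047 0.0476 [-0.3 -1.3 10.2]
[-1.3 -0.7  9.7] 0.04761084818989174
42.0833 [-0.2549304   0.33528173 -0.10882198]
```

View pics/v7.png

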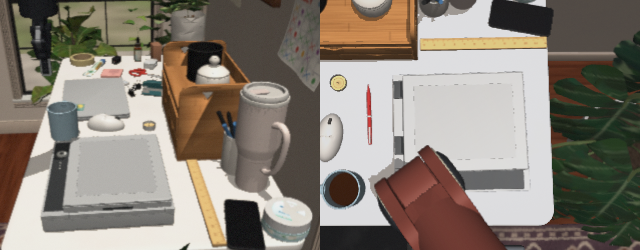

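The button bottomed out and was released. The lid is still shut, the other things have not moved, and the arm is clear.

```bash
python3 -c "
from station import ticket; print(ticket.finish_job())"
```

```text
the job is handed in; nothing more can be done
None
```

I handed the job in at about 42 s: the notebook is square and snug in the arrow's corner, the lid is shut, the start button was pressed fully down and let go, and the other things look unmoved in the last pictures; the hand-in returned no verdict.

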